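# Close a strainer holder: seat the strainer disk, then screw the clamp ring down

## Task

Close the small bench strainer holder. First set the loose strainer disk, stem up, gently and level into the holder's mouth and let go of it; then put the clamp ring over it and screw it clockwise (seen from above) fully home until it stops, without forcing anything. Leave the other things on the bench where they are.

Things in the scene. Friction and masses are not known exactly. Their poses are not given: they have to be found in the camera images.
- holder: bare metal strainer holder bolted to the bench: round foot, diameter 84, 13 high; waist of diameter 34; head of diameter 49 from 50 to 64 mm up; above it an upright tubular steel mouth, outer diameter 44, bore 39, rim 85 mm above the bench, threaded outside (see rim). A small outlet stub sticks out low on its x side. Origin: on the mouth's axis at bench level; z up
- rim (a point): centre of the mouth's rim. Outside, three thread ridges (radius 22 to 26.3, 3 thick) start level with the rim, each runs 75 deg clockwise from above, falling 6 mm to a stop block under its lower end; gaps of 40 deg between. The threaded mouth sits stiffly in the stand at ANY turn angle, new each time and NOT shown by any pose: see or feel where the gaps are
- plate (a point): centre of the flat sprung plate (diameter 35) inside the mouth, 7 mm below the rim, as unloaded; it sinks under load: 3.6 N to start, then 1.8 N per mm, 6 mm at most
- disk: loose steel strainer disk, about 60 g: diameter 36, 12 thick, foot chamfered, small black holes in its top, round centre stem of diameter 12 from 12 to 36 mm above the underside. Origin: centre of the underside; z up along the stem. Seated on the unloaded plate, underside 78 mm above the bench, its top stands 5 mm above the rim
- ring: loose aluminium clamp ring, about 90 g, round knurled skirt: outer diameter 63, inner 55, 20 high, lip up. Origin: centre of the lower edge; z up. Set over mouth and disk with its pins on top of the ridges, the lower edge comes to rest 76 to 84 mm above the bench, lower as it is turned clockwise; with the pins in the gaps it drops till the lip lies on the disk, lower edge at 74
- lip (a point): on the ring's axis, level with the underside of the inward lip at its top (hole of diameter 28, 4 thick), 16 mm above the lower edge; the lip presses on the disk's top
- pin (a point): tip of one of three equal inward pins inside the skirt, at 0, 120 and 240 deg of the ring's x axis: diameter 4.4, axis 4 mm above the lower edge, tips at radius 23.4. Turned clockwise from the gaps (up to 45 deg free) the pins run some 55 deg under the ridges and draw ring and disk 3 mm down to the stop, lower edge at 71; 0.1 to 0.4 N m turn it, more at once at the stop
- adaptor: black mains adaptor block 75 x 52 x 34 on the bench, a bystander; origin: centre of its underside
- beaker: clear plastic beaker, 106 across, 122 high, a bystander; origin: centre of its underside
- flask_bottle: brown bottle with a blue cap, diameter 47, 88 high, standing alone in front of the pipette stand, a bystander; origin: centre of its underside
- carton: white and yellow carton 100 x 122 x 60, a bystander; origin: centre of its underside
Not all that is in view belongs to the job. Several things have the shape of the ring; the one meant has the colours described above. There is more than one size of the disk; the job needs the smaller.

How it is judged:
By the outcome, as a careful person would: the job done as asked, in the order asked, and still so for the second after the job is handed in, with the robot touching nothing.
It also fails if it takes over 72 s, if anything falls off the work surface, if the arm or the gripper's body presses on something with over 40 N, if the wrist force passes 120 N, or if a joint passes its speed limit or range.

## Robot

A 6-joint arm with a two-finger parallel gripper is mounted at the origin on the work surface; the furniture and walls round the work are solid. World frame = base frame: x ahead of the robot, y to its left, z up, the work surface at z = 0. Lengths are in m, angles in rad, forces in N, time in s.
With the tool pointing down it reaches from about 0.35 to 0.975 m from the base axis. Payload 4.9 kg.
Tool frame: the origin (TCP) lies midway between the tips of the shut fingers; the grasp point (between the pads) lies 19 mm behind it; z points along the fingers, y is the line along which they close (so a half turn about z gives the same grasp; the last joint's range is limited). The gripper opens to 85 mm and grips with 20 to 120 N. Pads are 22 mm wide; open, the fingers measure 114 mm over their backs; the gripper's body (76 mm by 85 mm) begins 54 mm behind the grasp point. The pads swing forward as they close: fully open they stand 13 mm farther back than shut.
Start: joints at [-1.388, 0.053, 1.613, -0, 1.476, -0.119], TCP at [0.186, -0.597, 0.231] pointing down, gripper open.
Joint ranges: [-3.01, 3.01], [-1.01, 2.22], [0.06, 2.58], [-1.02, 4.17], [0.09, 2.62], [-3.14, 3.14]. Speed limits (rad/s): [2.57, 2.57, 3.14, 3.14, 3.14, 3.14].

## Interface

Orientations are given as a rotation vector (axis times angle).
In Python, from station import ctrl, optics, job gives the robot as it stands.
- The arm moves only by the shell command python3 -m jog 'ROWS' [OPENING] [FORCE]. ROWS is JSON, a list of rows, each a list of 2 entries, a list of its own where there are three numbers: the shift along the tool's x, y, z in m, then the turn, a rotation vector about the tool's x, y, z in rad. A call has 1 to 5 rows; each row is the pose to reach, as a shift and turn from the pose commanded when the call began, along the tool's axes at that moment; what a row does not reach only later rows make up. A row lasts 1/10 s, in which the tool goes at most 50 mm and 8.59 degrees, less where a joint would pass 70% of its speed; a pose out of reach is approached as far as the arm can. A call with a gripper value outside its range is refused whole. OPENING is the opening, from 0 (shut) to 1 (fully open), set as the call begins (- or left out, the last holds). The fingers move at their own pace and stop on an object; FORCE is the grip in N (left out, the last holds). Time passes only in rows, so rows that repeat a pose let the fingers close. It gives the time, the measured TCP pose, the force, the opening and the grip force at its end, in the units of the state.
- ctrl.get_obs(): the state, without advancing time (a new reading comes with each control period).
- optics.get_image(name): name is "side" or "top" or "wrist"; returns a dict with "image" (480x640x3 uint8, blue, green, red), "fx", "fy", "cx", "cy" (pixels), "rvec" (rotation vector, rad) and "tvec" (3), from world to camera coordinates, as OpenCV has them; the wrist camera has in their place "mount" (4x4, takes a point from camera to tool coordinates, whose origin is the TCP and whose axes are the flange's). Camera axes: x right, y down, z forward; pixel columns grow to the right and rows downward; lengths in m; the calibration is good to about 2 mm. A picture is of the moment at which its call begins: read the wrist's pose just before it. There is no depth.
- job.finish_job(): hands the job in; it is judged then, once.
The state is a dict: "t": time; "q": joint angles; "dq": joint speeds; "effort": joint torques, N m; "tool_pos": TCP position; "tool_rot": TCP orientation; "contact_force": force on the tool from outside, world axes, zero at the start; "wrist_torque": the same for the moment, N m; "opening": finger opening in m; "grip_force": force on a finger pad.
Only numpy, scipy, OpenCV 4.12 (cv2) and the standard library are available. Lean on these libraries where they do the work, as an engineer would, in place of code of your own. Each camera call takes 0.05 s, during which the arm holds its last target. There are 200 camera calls.

## Working session

There is one attempt and no reset: what is moved stays moved. The work goes in short steps, Python scripts to look and compute and a shell command to move; the robot and the scene stay as the last step left them, time stands still between calls to the robot, and variables do not carry over. Pictures are saved under pics/ and viewed, at most 10 in all, crops included, and the job is handed in when it is done.

```bash
ls; mkdir -p pics
python3 - <<'E'
from station import ctrl, optics
import cv2,numpy as np,pickle
o=ctrl.get_obs();print({k:np.round(v,3) for k,v in o.items()})
d={}
for n in("top","side","wrist"):
    d[n]=optics.get_image(n); cv2.imwrite(f"pics/{n}0.png",d[n]["image"])
    print(n,{k:np.round(v,4).tolist() for k,v in d[n].items() if k!="image"})
pickle.dump(d,open("d0.pkl","wb"))
E
```

```text
pics
{'t': np.float64(0.0), 'q': array([-1.388,  0.053,  1.614,  0.   ,  1.476, -0.119]), 'dq': array([ 0.001, -0.002,  0.001, -0.   , -0.001, -0.001]), 'effort': array([-1.0000e-03, -3.9368e+01, -3.7018e+01, -0.0000e+00,  7.0000e-03,
       -0.0000e+00]), 'tool_pos': array([ 0.186, -0.596,  0.23 ]), 'tool_rot': array([-3.104, -0.472,  0.   ]), 'contact_force': array([ 0.113, -0.028, -0.35 ]), 'wrist_torque': array([-0.003,  0.019, -0.026]), 'grip_force': np.float64(0.0), 'opening': np.float64(0.086)}
top {'fx': 539.7042, 'fy': 539.7042, 'cx': 316.8182, 'cy': 239.9813, 'rvec': [2.1287, -2.1361, 0.1629], 'tvec': [0.0519, 0.5048, 1.4391]}
side {'fx': 518.2918, 'fy': 518.2918, 'cx': 329.0916, 'cy': 245.8714, 'rvec': [0.211, -2.541, 1.6572], 'tvec': [0.5277, 0.0877, 1.2999]}
wrist {'fx': 396.7749, 'fy': 396.7749, 'cx': 321.3922, 'cy': 242.8627, 'mount': [[-0.0006, -0.9531, -0.3027, 0.0785], [1.0, -0.0006, 0.0001, -0.0005], [-0.0003, -0.3027, 0.9531, -0.1418], [0.0, 0.0, 0.0, 1.0]]}
```

View pics/top0.png

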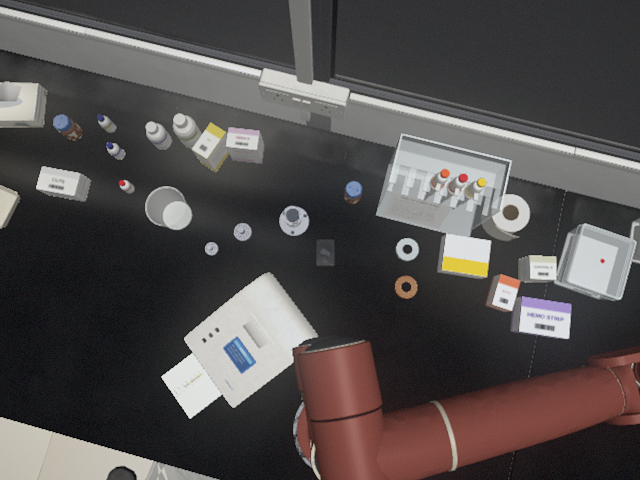

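View pics/side0.png

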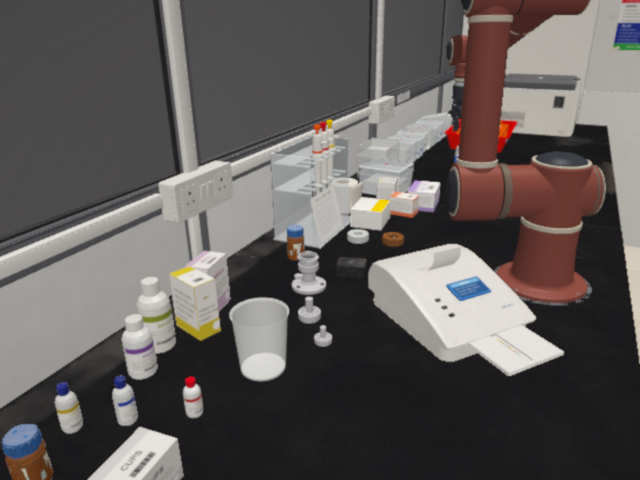

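The top view shows the holder at about (294,220), a larger disk at (242,232), a smaller disk at (211,248), an aluminium ring at (407,249) and a copper one at (406,287). The side view agrees.

```bash
cat > h.py <<'E'
import cv2,numpy as np
from scipy.spatial.transform import Rotation as R
from station import ctrl, optics
def ray(im,uv,obs=None):
    u=np.array([(uv[0]-im["cx"])/im["fx"],(uv[1]-im["cy"])/im["fy"],1.])
    if "rvec" in im:
        A=R.from_rotvec(im["rvec"]).as_matrix(); return -A.T@im["tvec"],A.T@u
    M=np.array(im["mount"]);T=R.from_rotvec(obs["tool_rot"]).as_matrix()
    return T@M[:3,3]+obs["tool_pos"],T@M[:3,:3]@u
def onz(im,uv,z,obs=None):
    c,d=ray(im,uv,obs); return c+d*(z-c[2])/d[2]
def proj(im,p,obs=None):
    p=np.asarray(p,float)
    if "rvec" in im: c=R.from_rotvec(im["rvec"]).as_matrix()@p+im["tvec"]
    else:
        M=np.array(im["mount"]);T=R.from_rotvec(obs["tool_rot"]).as_matrix()
        c=M[:3,:3].T@(T.T@(p-obs["tool_pos"])-M[:3,3])
    return np.array([im["fx"]*c[0]/c[2]+im["cx"],im["fy"]*c[1]/c[2]+im["cy"]])
def look(n,name):
    o=ctrl.get_obs(); im=optics.get_image(n); cv2.imwrite(f"pics/{name}.png",im["image"]); return im,o
def totool(o,p,yaw=None):
    "world point -> shift in tool axes (from measured pose)"
    return R.from_rotvec(o["tool_rot"]).as_matrix().T@(np.asarray(p)-o["tool_pos"])
E
python3 - <<'E'
import pickle;from h import *
d=pickle.load(open("d0.pkl","rb"));t=d["top"]
for n,uv,z in(("disk",(211,248),.012),("big",(242,232),.012),("holder",(294,214),.085),("holderfoot",(294,221),.013),("ring",(407,249),.02),("copper",(406,287),.02),("beaker",(176,214),0),("bottle",(353,187),.088),("adaptor",(325,252),.034)):
    p=onz(t,uv,z);print(n,p.round(3),"side",proj(d["side"],p).round(), "r",np.hypot(*p[:2]).round(3))
im=cv2.resize(t["image"][190:300,190:430],None,fx=3.3,fy=3.3,interpolation=cv2.INTER_CUBIC);cv2.imwrite("pics/c0.png",im)
o=ctrl.get_obs();print(R.from_rotvec(o["tool_rot"]).as_matrix().round(3))
E
```

```text
disk [0.488 0.346 0.012] side [323. 336.] r 0.599
big [0.533 0.261 0.012] side [310. 313.] r 0.594
holder [0.569 0.111 0.085] side [308. 254.] r 0.579
holderfoot [0.564 0.114 0.013] side [310. 281.] r 0.575
ring [ 0.482 -0.199  0.02 ] side [358. 233.] r 0.522
copper [ 0.377 -0.194  0.02 ] side [393. 235.] r 0.424
beaker [0.588 0.452 0.   ] side [261. 368.] r 0.742
bottle [ 0.642 -0.048  0.088] side [293. 227.] r 0.643
adaptor [0.473 0.028 0.034] side [351. 261.] r 0.473
[[ 0.955  0.297 -0.   ]
 [ 0.297 -0.955  0.002]
 [ 0.    -0.002 -1.   ]]
```

View pics/c0.png

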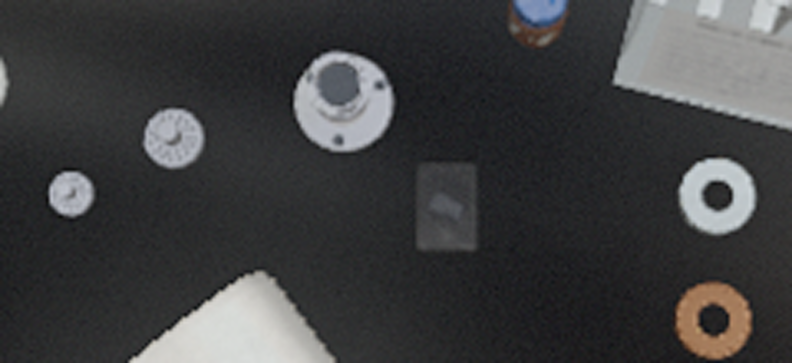

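The crop confirms the small disk (diameter about 36 mm), the holder with its foot screws, the adaptor and both rings. I'm setting off towards the disk.

```bash
python3 -m jog '[[[0.341,-0.31,-0.05],[0,0,0]],[[0.341,-0.31,-0.05],[0,0,0]],[[0.341,-0.31,-0.05],[0,0,0]],[[0.341,-0.31,-0.05],[0,0,0]],[[0.341,-0.31,-0.05],[0,0,0]]]' 0.45 25
python3 - <<'E'
from h import *
o=ctrl.get_obs();print(o["t"],totool(o,[.42,-.2,.28]).round(3),totool(o,[.45,.3,.25]).round(3))
E
```

```text
t: 0.65
tool_pos: [0.3122, -0.3805, 0.2581]
tool_rot: [-3.106, -0.471, -0.0]
contact_force: [0.8, -0.9, 0.8]
opening: 0.038
grip_force: 0.0
0.65 [ 0.157 -0.14  -0.022] [ 0.333 -0.609  0.008]
```

```bash
python3 -m jog '[[[0.157,-0.14,-0.022],[0,0,0]],[[0.157,-0.14,-0.022],[0,0,0]],[[0.157,-0.14,-0.022],[0,0,0]],[[0.157,-0.14,-0.022],[0,0,0]],[[0.157,-0.14,-0.022],[0,0,0]]]' >/dev/null
python3 -m jog '[[[0.177,-0.469,0.03],[0,0,0]],[[0.177,-0.469,0.03],[0,0,0]],[[0.177,-0.469,0.03],[0,0,0]],[[0.177,-0.469,0.03],[0,0,0]],[[0.177,-0.469,0.03],[0,0,0]]]'
python3 - <<'E'
from h import *
o=ctrl.get_obs();print(o["t"],totool(o,[.47,.3,.23]).round(3))
E
```

```text
t: 1.65
tool_pos: [0.4344, 0.0483, 0.265]
tool_rot: [3.106, 0.47, 0.0]
contact_force: [0.1, -0.8, -0.6]
opening: 0.0381
grip_force: 0.0
1.65 [ 0.109 -0.23   0.035]
```

```bash
python3 -m jog '[[[0.109,-0.23,0.035],[0,0,-0.7]],[[0.109,-0.23,0.035],[0,0,-0.7]],[[0.109,-0.23,0.035],[0,0,-0.7]],[[0.109,-0.23,0.035],[0,0,-0.7]],[[0.109,-0.23,0.035],[0,0,-0.7]]]' >/dev/null
python3 -m jog '[[[0,0,0],[0,0,-0.7]],[[0,0,0],[0,0,-0.7]],[[0,0,0],[0,0,-0.7]],[[0,0,0],[0,0,-0.7]],[[0,0,0],[0,0,-0.7]]]'
python3 - <<'E'
from h import *
im,o=look("wrist","w1")
print(o["t"],o["q"].round(2),proj(im,[.488,.346,.012],o),proj(im,[.569,.111,.085],o))
E
```

```text
t: 2.65
tool_pos: [0.4696, 0.2916, 0.2306]
tool_rot: [-2.066, -2.367, 0.002]
contact_force: [0.0, -0.0, 0.4]
opening: 0.0385
grip_force: 0.0
2.65 [ 0.42 -0.12  1.78 -0.    1.48  0.29] [349.24319514 147.990852  ] [403.0999766  432.58070735]
```

View pics/w1.png

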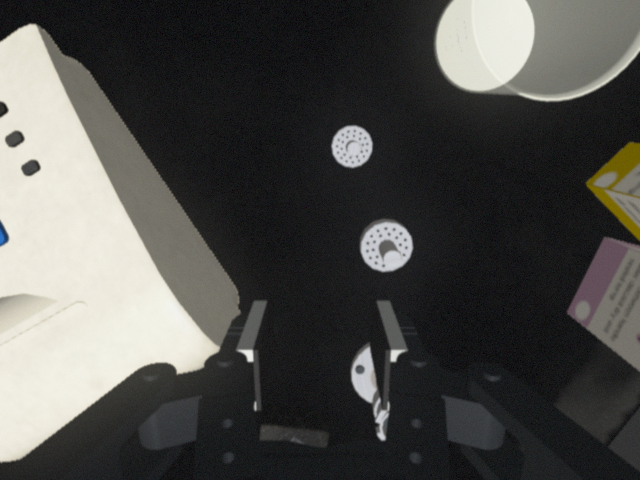

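The wrist view shows the small disk at (352,146) and the larger one at (386,245). The analyser is to the left and the beaker at upper right.

```bash
cat >> h.py <<'E'
def blob(im,uv,r,thr=90):
    g=cv2.cvtColor(im["image"],cv2.COLOR_BGR2GRAY); m=np.zeros_like(g); cv2.circle(m,tuple(int(x) for x in uv),r,255,-1)
    b=cv2.bitwise_and(m,cv2.threshold(g,thr,255,0)[1])
    c=max(cv2.findContours(b,0,2)[0],key=cv2.contourArea); h=cv2.convexHull(c); return cv2.fitEllipse(h)
E
python3 - <<'E'
from h import *
im=cv2.imread("pics/w1.png");o=ctrl.get_obs();w=optics.get_image("wrist")
e=blob(w,(352,146),32);p=onz(w,e[0],.011,o);print(e,p.round(4),totool(o,p+[0,0,.06-.011]).round(4))
E
```

```text
((351.7010192871094, 146.04214477539062), (41.17801284790039, 42.48405456542969), 19.71360206604004) [0.4899 0.3479 0.011 ] [0.0532 0.0279 0.1706]
```

```bash
python3 -m jog '[[[0.053,0.028,0.05],[0,0,0]],[[0.053,0.028,0.1],[0,0,0]],[[0.053,0.028,0.14],[0,0,0]],[[0.053,0.028,0.171],[0,0,0]],[[0.053,0.028,0.171],[0,0,0]]]' >/dev/null
python3 - <<'E'
from h import *
o=ctrl.get_obs();w=optics.get_image("wrist");cv2.imwrite("pics/w2.png",w["image"])
p=proj(w,[.4899,.3479,.012],o);s=proj(w,[.4899,.3479,.036],o)
print(o["t"],o["tool_pos"].round(4),p,s,blob(w,p,70), totool(o,[.4899,.3479,.0155]).round(4))
E
```

```text
3.25 [0.4852 0.3454 0.0523] [330.90876092 277.85000977] [331.45567623 299.38734845] ((330.49609375, 275.05718994140625), (72.40321350097656, 72.83195495605469), 99.8033218383789) [0.0021 0.0055 0.0367]
```

View pics/w2.png

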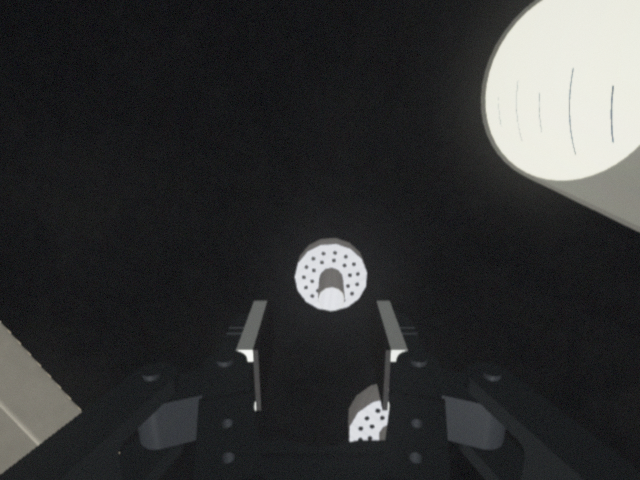

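The disk is under the open fingers at (331,277), with its stem about 10 px right of the finger midline. I'll check that the arm has settled before going down.

```bash
python3 -m jog '[[[0,0,0],[0,0,0]],[[0,0,0],[0,0,0]]]'
python3 - <<'E'
from h import *
o=ctrl.get_obs();w=optics.get_image("wrist")
p=onz(w,blob(w,(330,275),70)[0],.011,o)
print(p.round(4), totool(o,[p[0],p[1],.0155]).round(4))
E
```

```text
t: 3.5
tool_pos: [0.4927, 0.3494, 0.0642]
tool_rot: [2.071, 2.359, 0.009]
contact_force: [0.3, -0.3, 0.5]
opening: 0.0386
grip_force: 0.0
[0.4896 0.3489 0.011 ] [-0.0002 -0.0034  0.0486]
```

```bash
python3 -m jog '[[[0,-0.001,0.012],[0,0,0]],[[0,-0.001,0.024],[0,0,0]],[[0,-0.001,0.034],[0,0,0]],[[0,-0.001,0.04],[0,0,0]],[[0,-0.001,0.04],[0,0,0]]]' >/dev/null
python3 -m jog '[[[0,0,0],[0,0,0]],[[0,0,0],[0,0,0]],[[0,0,0],[0,0,0]],[[0,0,0],[0,0,0]]]'
python3 - <<'E'
from h import *
o=ctrl.get_obs();print(o["q"].round(3),totool(o,[.4896,.3489,.0155]).round(4))
E
```

```text
t: 4.45
tool_pos: [0.4896, 0.3485, 0.0208]
tool_rot: [2.071, 2.362, 0.001]
contact_force: [0.2, 0.2, -0.4]
opening: 0.0386
grip_force: 0.0
[0.495 0.214 1.812 0.    1.114 0.364] [0.0004 0.     0.0053]
```

Settled and accurate. I'll go down 5 mm, close the fingers and lift.

```bash
python3 -m jog '[[[0,0,0.003],[0,0,0]],[[0,0,0.005],[0,0,0]],[[0,0,0.005],[0,0,0]],[[0,0,0.005],[0,0,0]]]'
python3 -m jog '[[[0,0,0],[0,0,0]],[[0,0,0],[0,0,0]],[[0,0,0],[0,0,0]],[[0,0,0],[0,0,0]],[[0,0,0],[0,0,0]]]' 0 30
python3 -m jog '[[[0,0,0],[0,0,0]],[[0,0,-0.005],[0,0,0]],[[0,0,-0.02],[0,0,0]],[[0,0,-0.05],[0,0,0]],[[0,0,-0.08],[0,0,0]]]'
```

```text
t: 4.85
tool_pos: [0.4891, 0.3482, 0.0151]
tool_rot: [-2.071, -2.362, 0.001]
contact_force: [0.3, 0.3, 0.0]
opening: 0.0385
grip_force: 0.0
t: 5.35
tool_pos: [0.4894, 0.3484, 0.0154]
tool_rot: [2.071, 2.362, 0.0]
contact_force: [-0.1, 0.1, -0.1]
opening: 0.0096
grip_force: 29.2
t: 5.85
tool_pos: [0.4889, 0.3481, 0.0966]
tool_rot: [-2.071, -2.362, 0.001]
contact_force: [-0.1, -0.7, 0.1]
opening: 0.0095
grip_force: 29.3
```

Run:
```python
from h import *
o=ctrl.get_obs();print(totool(o,[.575,.035,.19]).round(3))
```

```text
[-0.322  0.044 -0.093]
```

```bash
python3 -m jog '[[[-0.03,0.004,-0.03],[0,0,0]],[[-0.07,0.008,-0.06],[0,0,0]],[[-0.116,0.015,-0.08],[0,0,0]],[[-0.165,0.02,-0.093],[0,0,0]],[[-0.21,0.028,-0.093],[0,0,0]]]' >/dev/null
python3 -m jog '[[[-0.045,0.006,0],[0,0,0]],[[-0.08,0.011,0],[0,0,0]],[[-0.105,0.015,0],[0,0,0]],[[-0.112,0.016,0],[0,0,0]],[[-0.112,0.016,0],[0,0,0]]]' >/dev/null
python3 -m jog '[[[0,0,0],[0,0,0]],[[0,0,0],[0,0,0]],[[0,0,0],[0,0,0]],[[0,0,0],[0,0,0]]]'
python3 - <<'E'
from h import *
w,o=look("wrist","w3")
print(o["q"].round(3),proj(w,[.569,.111,.085],o))
t=optics.get_image("top");s=optics.get_image("side")
cv2.imwrite("pics/t3.png",t["image"]);cv2.imwrite("pics/s3.png",s["image"])
E
```

```text
t: 7.25
tool_pos: [0.5748, 0.0356, 0.1883]
tool_rot: [-2.07, -2.363, 0.0]
contact_force: [0.1, 0.2, -0.6]
opening: 0.0095
grip_force: 29.3
[-0.067 -0.033  1.772  0.     1.403 -0.2  ] [326.91142757 121.46897646]
```

View pics/w3.png

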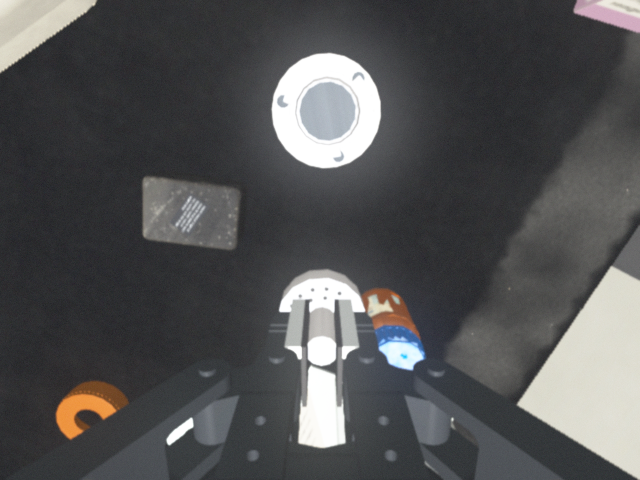

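The wrist view shows the holder's mouth at about (328,111) and the disk held upright at (320,290). I'll enlarge the mouth.

Run:
```python
import cv2,numpy as np
im=cv2.imread("pics/w3.png");g=cv2.cvtColor(im,cv2.COLOR_BGR2GRAY)
print(g[111,260:400:3]); print(g[50:175:3,328])
c=im[48:174,262:392].astype(float); c=np.clip((c-60)/(255-60),0,1)**2.5*255
cv2.imwrite("pics/c3.png",cv2.resize(c.astype(np.uint8),None,fx=4.6,fy=4.6,interpolation=cv2.INTER_CUBIC))
```

```text
[ 78  81  79  85 233 255 255 255 255 255 255 255 233 231 178 178 180 177
 177 180 183 185 186 184 182 180 179 184 182 185 184 186 255 198 255 255
 255 255 254 255 199  91  88  85  85  82  81]
[ 86 218 255 255 255 255 255 255 255 219 254 182 180 178 180 182 182 181
 183 184 186 188 187 185 188 188 184 185 186 183 222 251 255 255 255 255
 255 255 255 226  90  87]
```

View pics/c3.png

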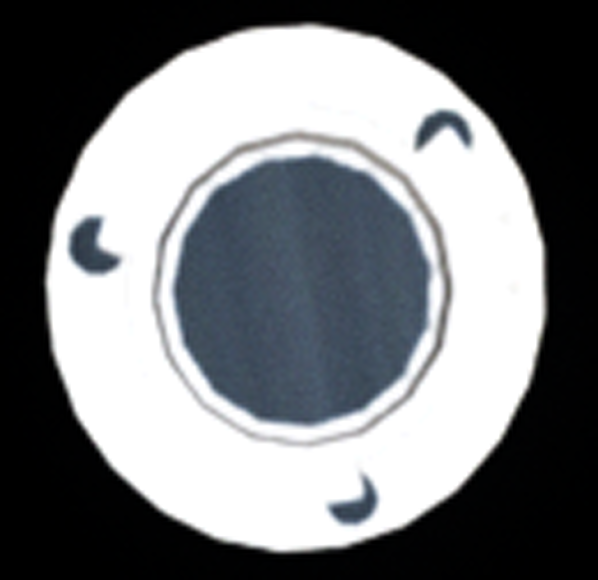

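Run:
```python
from h import *
o=ctrl.get_obs();w=optics.get_image("wrist");g=cv2.cvtColor(w["image"],cv2.COLOR_BGR2GRAY)
m=((g>140)&(g<205)).astype(np.uint8)*255;k=np.zeros_like(m);cv2.circle(k,(328,111),40,255,-1);m&=k
m=cv2.morphologyEx(m,cv2.MORPH_OPEN,np.ones((5,5)))
e=cv2.fitEllipse(max(cv2.findContours(m,0,2)[0],key=cv2.contourArea));print(e,onz(w,e[0],.078,o).round(4))
p=onz(w,(327.7,110.8),.085,o);print(p.round(4))
# held disk: stem top centre seen at ~(321,350), z ~ tcp+.0205
print(onz(w,(321,352),o["tool_pos"][2]+.021,o).round(4), onz(w,blob(w,(320,300),45,130)[0],o["tool_pos"][2]-.003,o).round(4))
h=onz(w,e[0],.078,o);print(totool(o,[h[0],h[1],.11]).round(4),totool(o,[h[0],h[1],.0935]).round(4))
for n in("top","side"):
    i=optics.get_image(n);print(n,proj(i,[h[0],h[1],.085]),proj(i,[h[0],h[1],.013]))
```

```text
((326.94207763671875, 109.81613159179688), (53.930484771728516, 57.157257080078125), 3.936368465423584) [0.5684 0.1171 0.078 ]
[0.5688 0.1165 0.085 ]
[0.5755 0.0349 0.2093] [0.5749 0.0402 0.1853]
[0.0821 0.0043 0.0783] [0.0821 0.0043 0.0948]
top [291.64162028 214.13290346] [293.07452367 219.47294684]
side [307.13542437 254.94953564] [307.88141899 281.43723043]
```

```bash
python3 -m jog '[[[0.02,0.001,0.015],[0,0,0]],[[0.045,0.002,0.035],[0,0,0]],[[0.07,0.003,0.055],[0,0,0]],[[0.081,0.004,0.066],[0,0,0]],[[0.081,0.004,0.073],[0,0,0]]]' >/dev/null
python3 -m jog '[[[0,0,0],[0,0,0]],[[0,0,0],[0,0,0]],[[0,0,0],[0,0,0]],[[0,0,0],[0,0,0]]]'
python3 - <<'E'
from h import *
w,o=look("wrist","w4")
c=w["image"][215:395,220:420].astype(float);c=np.clip((c-40)/215,0,1)**2*255
cv2.imwrite("pics/c4.png",cv2.resize(c.astype(np.uint8),None,fx=3.3,fy=3.3,interpolation=cv2.INTER_CUBIC))
P=o["tool_pos"]
print(proj(w,[.5686,.1168,.085],o),proj(w,[P[0],P[1],P[2]-.015],o),proj(w,[P[0],P[1],P[2]-.003],o))
E
```

```text
t: 8.45
tool_pos: [0.5691, 0.115, 0.1164]
tool_rot: [2.072, 2.36, 0.002]
contact_force: [0.1, -0.1, 0.0]
opening: 0.0093
grip_force: 29.3
[318.93299085 285.57644082] [319.52426508 304.70340753] [319.48132635 318.02214103]
```

View pics/c4.png

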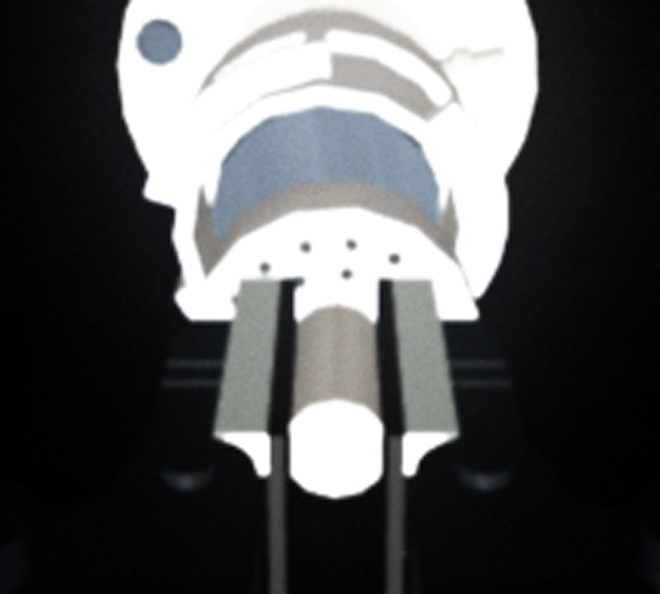

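The disk is about 0.7 mm off centre over the bore. Part of a thread ridge ends near the far-side centre. I'm correcting and lowering while watching the force.

```bash
python3 -m jog '[[[0.0017,-0.0006,0.004],[0,0,0]],[[0.0017,-0.0006,0.009],[0,0,0]],[[0.0017,-0.0006,0.012],[0,0,0]],[[0.0017,-0.0006,0.014],[0,0,0]],[[0.0017,-0.0006,0.014],[0,0,0]]]'
python3 -m jog '[[[0,0,0.001],[0,0,0]],[[0,0,0.002],[0,0,0]],[[0,0,0.003],[0,0,0]],[[0,0,0.004],[0,0,0]],[[0,0,0.004],[0,0,0]]]'
```

```text
t: 9.0
tool_pos: [0.5671, 0.1172, 0.1006]
tool_rot: [-2.071, -2.362, 0.001]
contact_force: [0.1, 0.3, -1.1]
opening: 0.0095
grip_force: 29.3
t: 9.5
tool_pos: [0.5674, 0.1172, 0.0971]
tool_rot: [-2.071, -2.362, 0.0]
contact_force: [-0.1, -0.2, -0.2]
opening: 0.0097
grip_force: 29.3
```

```bash
python3 -m jog '[[[0,0,0.001],[0,0,0]],[[0,0,0.002],[0,0,0]],[[0,0,0.003],[0,0,0]],[[0,0,0.003],[0,0,0]]]'
python3 -m jog '[[[0,0,0.0005],[0,0,0]],[[0,0,0.001],[0,0,0]],[[0,0,0.001],[0,0,0]]]'
```

```text
t: 9.9
tool_pos: [0.5674, 0.1172, 0.094]
tool_rot: [-2.071, -2.362, 0.0]
contact_force: [0.3, 0.0, -1.6]
opening: 0.0099
grip_force: 29.3
t: 10.2
tool_pos: [0.5676, 0.1172, 0.0934]
tool_rot: [2.071, 2.362, 0.0]
contact_force: [0.2, 0.4, -0.5]
opening: 0.0097
grip_force: 29.4
```

```bash
python3 -m jog '[[[0,0,0.0005],[0,0,0]],[[0,0,0.001],[0,0,0]],[[0,0,0.001],[0,0,0]]]'
```

```text
t: 10.5
tool_pos: [0.5677, 0.1173, 0.0927]
tool_rot: [2.071, 2.362, 0.0]
contact_force: [-1.8, -0.6, 3.2]
opening: 0.01
grip_force: 29.7
```

Seated: 3.2 N upward at the expected height. I'll release and lift clear.

```bash
python3 -m jog '[[[0,0,0],[0,0,0]],[[0,0,0],[0,0,0]],[[0,0,0],[0,0,0]],[[0,0,0],[0,0,0]]]' 0.4
python3 -m jog '[[[0,0,-0.01],[0,0,0]],[[0,0,-0.03],[0,0,0]],[[0,0,-0.06],[0,0,0]],[[0,0,-0.09],[0,0,0]],[[0,0,-0.1],[0,0,0]]]' >/dev/null
python3 -m jog '[[[-0.03,0,0],[0,0,0]],[[-0.06,0,0],[0,0,0]],[[-0.075,0,0],[0,0,0]],[[-0.08,0,0],[0,0,0]],[[-0.08,0,0],[0,0,0]]]' >/dev/null
python3 -m jog '[[[0,0,0],[0,0,0]],[[0,0,0],[0,0,0]],[[0,0,0],[0,0,0]],[[0,0,0],[0,0,0]]]'
python3 - <<'E'
from h import *
w,o=look("wrist","w5")
u=proj(w,[.5685,.117,.09],o).astype(int);print(u)
c=w["image"][u[1]-75:u[1]+75,u[0]-100:u[0]+100].astype(float);c=np.clip((c-100)/155,0,1)**2*255
cv2.imwrite("pics/c5.png",cv2.resize(c.astype(np.uint8),None,fx=4,fy=4,interpolation=cv2.INTER_CUBIC))
print(onz(w,u,.09,o))
E
```

```text
t: 10.9
tool_pos: [0.5675, 0.1172, 0.092]
tool_rot: [-2.071, -2.362, 0.0]
contact_force: [-0.1, -0.9, -0.4]
opening: 0.0341
grip_force: 0.0
t: 12.3
tool_pos: [0.578, 0.0385, 0.1923]
tool_rot: [-2.07, -2.363, -0.0]
contact_force: [-0.2, -0.1, 0.5]
opening: 0.0343
grip_force: 0.0
[321 115]
[0.56827512 0.11702144 0.09      ]
```

View pics/c5.png

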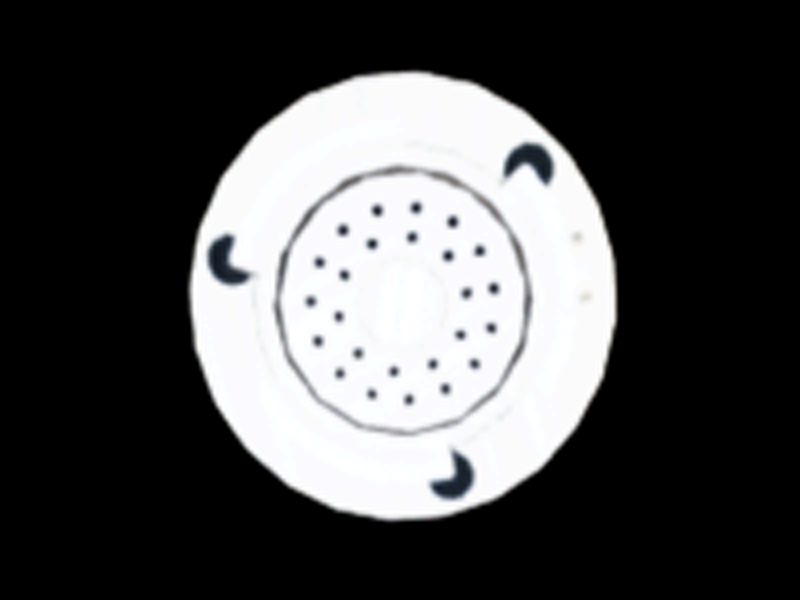

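The disk sits level and centred in the mouth with an even gap all round. Now I'm going to the ring.

Run:
```python
import pickle;from h import *
d=pickle.load(open("d0.pkl","rb"));t=d["top"]
e=blob(t,(407,249),15);r=onz(t,e[0],.02);print(e[0],r.round(4))
for uv,z in(((438,267),.06),((443,235),.06),((378,215),0),((440,228),.0)):print(uv,onz(t,uv,z).round(3))
o=ctrl.get_obs();print(totool(o,[r[0],r[1],.18]).round(3))
```

```text
(407.07952880859375, 248.89405822753906) [ 0.4824 -0.1997  0.02  ]
(438, 267) [ 0.427 -0.275  0.06 ]
(443, 235) [ 0.514 -0.291  0.06 ]
(378, 215) [ 0.583 -0.123  0.   ]
(440, 228) [ 0.545 -0.297  0.   ]
[-0.223 -0.126  0.012]
```

```bash
python3 -m jog '[[[-0.04,-0.023,0],[0,0,0]],[[-0.08,-0.045,0],[0,0,0]],[[-0.12,-0.068,0],[0,0,0]],[[-0.16,-0.09,0],[0,0,0]],[[-0.2,-0.113,0],[0,0,0]]]' 0.95 >/dev/null
python3 -m jog '[[[-0.02,-0.011,0],[0,0,-0.15]],[[-0.023,-0.013,0],[0,0,-0.3]],[[-0.023,-0.013,0],[0,0,-0.45]],[[-0.023,-0.013,0],[0,0,-0.6]],[[-0.023,-0.013,0],[0,0,-0.74]]]' >/dev/null
python3 -m jog '[[[0,0,0],[0,0,-0.15]],[[0,0,0],[0,0,-0.3]],[[0,0,0],[0,0,-0.45]],[[0,0,0],[0,0,-0.6]],[[0,0,0],[0,0,-0.74]]]' >/dev/null
python3 -m jog '[[[0,0,0],[0,0,-0.15]],[[0,0,0],[0,0,-0.3]],[[0,0,0],[0,0,-0.45]],[[0,0,0],[0,0,-0.6]],[[0,0,0],[0,0,-0.67]]]' >/dev/null
python3 -m jog '[[[0,0,0],[0,0,0]],[[0,0,0],[0,0,0]],[[0,0,0],[0,0,0]],[[0,0,0],[0,0,0]]]'
python3 - <<'E'
from h import *
w,o=look("wrist","w6");u=proj(w,[.4824,-.1997,.02],o)
g=cv2.cvtColor(w["image"],cv2.COLOR_BGR2GRAY);cir=blob(w,u,60,110);x=onz(w,cir[0],.02,o)
print(o["q"].round(3),u,cir,x.round(4),totool(o,x).round(4))
E
```

```text
t: 14.75
tool_pos: [0.4822, -0.1996, 0.1923]
tool_rot: [-1.091, 2.946, -0.0]
contact_force: [-0.2, -0.1, 0.8]
opening: 0.081
grip_force: 0.0
[-0.535 -0.17   1.892 -0.     1.42  -2.816] [321.32111559 215.29301542] ((320.046875, 216.07339477539062), (76.0123062133789, 76.07964324951172), 58.32477951049805) [ 0.4836 -0.2001  0.02  ] [-0.0007 -0.0012  0.1723]
```

```bash
python3 -m jog '[[[-0.0005,-0.001,0.04],[0,0,0]],[[-0.0005,-0.001,0.08],[0,0,0]],[[-0.0005,-0.001,0.11],[0,0,0]],[[-0.0005,-0.001,0.135],[0,0,0]],[[-0.0005,-0.001,0.145],[0,0,0]]]' >/dev/null
python3 -m jog '[[[0,0,0],[0,0,0]],[[0,0,0],[0,0,0]],[[0,0,0],[0,0,0]],[[0,0,0],[0,0,0]]]'
python3 - <<'E'
from h import *
w,o=look("wrist","w7");u=proj(w,[.4836,-.2001,.02],o)
cir=blob(w,u,100,110);x=onz(w,cir[0],.02,o)
print(u,cir,x.round(4),totool(o,x*[1,1,0]).round(4))
E
```

```text
t: 15.7
tool_pos: [0.4843, -0.2007, 0.049]
tool_rot: [-1.092, 2.944, -0.004]
contact_force: [-0.5, 0.8, 0.0]
opening: 0.0813
grip_force: 0.0
[323.58609413 287.65813113] ((323.8455505371094, 283.7953796386719), (128.17709350585938, 130.74574279785156), 97.07714080810547) [ 0.482  -0.2013  0.02  ] [0.0022 0.0012 0.049 ]
```

```bash
python3 -m jog '[[[0.0015,0.001,0.015],[0,0,0]],[[0.0015,0.001,0.03],[0,0,0]],[[0.0015,0.001,0.04],[0,0,0]],[[0.0015,0.001,0.046],[0,0,0]],[[0.0015,0.001,0.048],[0,0,0]]]' >/dev/null
python3 -m jog '[[[0,0,0],[0,0,0]],[[0,0,0],[0,0,0]],[[0,0,0],[0,0,0]]]'
python3 -m jog '[[[0,0,0],[0,0,0]],[[0,0,0],[0,0,0]],[[0,0,0],[0,0,0]],[[0,0,0],[0,0,0]],[[0,0,0],[0,0,0]]]' 0.5 40
```

```text
t: 16.55
tool_pos: [0.482, -0.2006, -0.0001]
tool_rot: [-1.092, 2.945, -0.002]
contact_force: [0.1, 0.3, 0.8]
opening: 0.0809
grip_force: 0.0
t: 17.05
tool_pos: [0.4821, -0.2007, 0.0002]
tool_rot: [-1.092, 2.945, -0.002]
contact_force: [-0.7, 0.6, 5.7]
opening: 0.0606
grip_force: 44.1
```

```bash
python3 -m jog '[[[0,0,-0.01],[0,0,0]],[[0,0,-0.04],[0,0,0]],[[0,0,-0.08],[0,0,0]],[[0,0,-0.12],[0,0,0]],[[0,0,-0.15],[0,0,0]]]' >/dev/null
python3 -m jog '[[[0,0,-0.01],[0,0,0]],[[0,0,-0.01],[0,0,0]],[[0,0,-0.01],[0,0,0]],[[0,0,-0.01],[0,0,0]]]'
python3 - <<'E'
from h import *
w,o=look("wrist","w8");z=o["tool_pos"][2]+.0198;P=o["tool_pos"]
u=proj(w,[P[0],P[1],z],o)
e=blob(w,u,100,110);x=onz(w,e[0],z,o);d=totool(o,x)
g=cv2.cvtColor(w["image"],cv2.COLOR_BGR2GRAY)
print(u,e,d.round(4),o["opening"],o["grip_force"]);v=[int(i) for i in e[0]]
print(g[v[1],v[0]-90:v[0]+90:4]);print(g[v[1]-80:v[1]+80:4,v[0]])
print(totool(o,[.5683,.117,.16]).round(4))
E
```

```text
t: 17.95
tool_pos: [0.48, -0.1994, 0.1564]
tool_rot: [1.091, -2.943, -0.006]
contact_force: [-0.1, 0.0, -1.9]
opening: 0.0607
grip_force: 44.0
[321.61980048 345.23390255] ((311.15582275390625, 343.893310546875), (175.7490997314453, 192.73019409179688), 73.22076416015625) [ 0.0006 -0.0036 -0.0198] 0.06070950617355395 43.95245423729648
[ 44  39  39  46 186 201 205 207 206 208 209 209 209 209 208 207 160 159
 155  53  47  49  50  50  44  46  51  52  51  49  49  50  45  50  50 208
 207 210 206 204 205 204 207 205 207]
[117 164 128 202 205 204 207 202 195 200 208 206 204 201  91  50  52  49
  51  49  52  51  50  43  51  71 174 156 105 107 146 205 204 205 203 203
 201 200 201 198]
[-0.2732  0.1824 -0.0032]
```

Run:
```python
from h import *
o=ctrl.get_obs();w=optics.get_image("wrist");z=o["tool_pos"][2]+.0198
g=cv2.cvtColor(w["image"],cv2.COLOR_BGR2GRAY)
m=(g<185).astype(np.uint8)*255;k=np.zeros_like(m);cv2.circle(k,(321,345),70,255,-1)
n,l,s,c=cv2.connectedComponentsWithStats(cv2.morphologyEx(m&k,cv2.MORPH_OPEN,np.ones((3,3))))
for i in range(1,n):
    if s[i][4]>300:
        print(s[i],c[i]); cn=cv2.findContours((l==i).astype(np.uint8),0,2)[0][0]
        e=cv2.fitEllipse(cv2.convexHull(cn));print(e,totool(o,onz(w,e[0],z,o)).round(4))
```

```text
[ 282  317   80   69 4338] [321.45297372 350.88704472]
((321.4370422363281, 350.822021484375), (69.44684600830078, 79.48888397216797), 88.89346313476562) [-0.0022  0.     -0.0198]
```

```bash
python3 -m jog '[[[-0.03,0.02,0],[0,0,0]],[[-0.07,0.047,0],[0,0,0]],[[-0.11,0.074,0],[0,0,0]],[[-0.15,0.101,0],[0,0,0]],[[-0.19,0.128,0],[0,0,0]]]' >/dev/null
python3 -m jog '[[[-0.03,0.02,0],[0,0,0]],[[-0.055,0.037,0],[0,0,0]],[[-0.07,0.048,0],[0,0,0]],[[-0.08,0.054,0],[0,0,0]],[[-0.08,0.054,0],[0,0,0]]]' >/dev/null
python3 -m jog '[[[0,0,0],[0,0,0]],[[0,0,0],[0,0,0]],[[0,0,0],[0,0,0]],[[0,0,0],[0,0,0]]]'
python3 - <<'E'
from h import *
o=ctrl.get_obs();w=optics.get_image("wrist");cv2.imwrite("pics/w9.png",w["image"])
d=totool(o,[.568,.117,.16]);print(o["q"].round(2),d.round(4),(d+[.0022,0,0]).round(4))
E
```

```text
t: 19.45
tool_pos: [0.5675, 0.1131, 0.1593]
tool_rot: [-1.091, 2.946, -0.0]
contact_force: [-0.3, 0.1, -1.3]
opening: 0.0604
grip_force: 44.0
[ 0.07 -0.    1.79 -0.    1.35 -2.21] [-0.003   0.0026 -0.0007] [-0.0008  0.0026 -0.0007]
```

```bash
python3 -m jog '[[[-0.0008,0.0026,0.015],[0,0,0]],[[-0.0008,0.0026,0.035],[0,0,0]],[[-0.0008,0.0026,0.053],[0,0,0]],[[-0.0008,0.0026,0.064],[0,0,0]],[[-0.0008,0.0026,0.067],[0,0,0]]]' >/dev/null
python3 -m jog '[[[0,0,0],[0,0,0]],[[0,0,0],[0,0,0]],[[0,0,0],[0,0,0]],[[0,0,0],[0,0,0]]]'
python3 - <<'E'
from h import *
w,o=look("wrist","w10")
print(totool(o,[.568,.117,.085]).round(4))
c=w["image"][230:430,200:440].astype(float);c=np.clip((c-30)/225,0,1)**1.5*255
cv2.imwrite("pics/c10.png",cv2.resize(c.astype(np.uint8),None,fx=3,fy=3,interpolation=cv2.INTER_CUBIC))
E
```

```text
t: 20.4
tool_pos: [0.5671, 0.1163, 0.0933]
tool_rot: [-1.092, 2.944, -0.001]
contact_force: [-0.1, -0.1, -1.4]
opening: 0.0611
grip_force: 43.9
[-0.0011 -0.0001  0.0083]
```

View pics/c10.png

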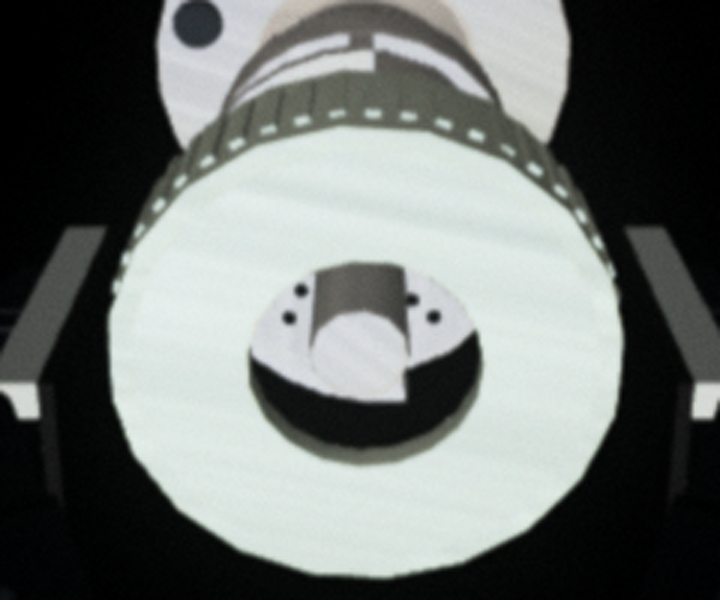

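The ring is centred over the stem to within about 1 mm. The hole centre in the crop is near (365,363) and the stem top near (360,357). A ridge ends at crop (375,60). I'll correct and lower until contact.

```bash
python3 -m jog '[[[0.001,-0.0004,0.002],[0,0,0]],[[0.001,-0.0004,0.004],[0,0,0]],[[0.001,-0.0004,0.006],[0,0,0]],[[0.001,-0.0004,0.006],[0,0,0]]]'
python3 -m jog '[[[0,0,0.001],[0,0,0]],[[0,0,0.002],[0,0,0]],[[0,0,0.002],[0,0,0]]]'
python3 -m jog '[[[0,0,0.001],[0,0,0]],[[0,0,0.0015],[0,0,0]],[[0,0,0.0015],[0,0,0]]]'
```

```text
t: 20.85
tool_pos: [0.5655, 0.1153, 0.0857]
tool_rot: [1.092, -2.945, -0.0]
contact_force: [0.2, -0.3, -2.1]
opening: 0.0607
grip_force: 43.9
t: 21.15
tool_pos: [0.5658, 0.1153, 0.0841]
tool_rot: [1.092, -2.945, -0.0]
contact_force: [1.2, 0.4, -0.3]
opening: 0.0609
grip_force: 43.9
t: 21.45
tool_pos: [0.5659, 0.1153, 0.0827]
tool_rot: [1.092, -2.945, -0.0]
contact_force: [-0.2, -0.3, -0.4]
opening: 0.0607
grip_force: 43.9
```

```bash
python3 -m jog '[[[0,0,0.001],[0,0,0]],[[0,0,0.0015],[0,0,0]],[[0,0,0.0015],[0,0,0]]]'
python3 -m jog '[[[0,0,0.001],[0,0,0]],[[0,0,0.0015],[0,0,0]],[[0,0,0.0015],[0,0,0]]]'
```

```text
t: 21.75
tool_pos: [0.5658, 0.1153, 0.0811]
tool_rot: [1.092, -2.945, -0.0]
contact_force: [-0.4, -0.5, -1.5]
opening: 0.0611
grip_force: 43.9
t: 22.05
tool_pos: [0.5658, 0.1153, 0.0796]
tool_rot: [1.092, -2.945, -0.0]
contact_force: [-0.3, -0.6, -2.0]
opening: 0.0608
grip_force: 43.9
```

```bash
python3 -m jog '[[[0,0,0.001],[0,0,0]],[[0,0,0.0015],[0,0,0]],[[0,0,0.0015],[0,0,0]]]'
python3 -m jog '[[[0,0,0.001],[0,0,0]],[[0,0,0.0015],[0,0,0]],[[0,0,0.0015],[0,0,0]]]'
python3 -m jog '[[[0,0,0.0005],[0,0,0]],[[0,0,0.001],[0,0,0]],[[0,0,0.001],[0,0,0]]]'
```

```text
t: 22.35
tool_pos: [0.5658, 0.1153, 0.0781]
tool_rot: [1.092, -2.945, -0.0]
contact_force: [-0.0, -0.2, -0.7]
opening: 0.0602
grip_force: 43.9
t: 22.65
tool_pos: [0.5658, 0.1153, 0.0766]
tool_rot: [1.092, -2.945, -0.0]
contact_force: [0.1, 1.0, -0.9]
opening: 0.0605
grip_force: 43.9
t: 22.95
tool_pos: [0.5658, 0.1153, 0.0757]
tool_rot: [1.092, -2.945, -0.0]
contact_force: [0.1, 0.6, -1.1]
opening: 0.0609
grip_force: 43.9
```

```bash
python3 -m jog '[[[0,0,0.0005],[0,0,0]],[[0,0,0.001],[0,0,0]],[[0,0,0.001],[0,0,0]]]'
python3 -m jog '[[[0,0,0.0005],[0,0,0]],[[0,0,0.001],[0,0,0]],[[0,0,0.001],[0,0,0]]]'
```

```text
t: 23.25
tool_pos: [0.5658, 0.1153, 0.0747]
tool_rot: [1.092, -2.945, -0.0]
contact_force: [0.9, 0.2, -1.6]
opening: 0.061
grip_force: 43.9
t: 23.55
tool_pos: [0.566, 0.1153, 0.0742]
tool_rot: [-1.092, 2.945, -0.0]
contact_force: [-1.2, -0.4, 1.3]
opening: 0.0605
grip_force: 44.2
```

The ring dropped to 74 mm with its pins in the gaps. I'll regrip it centred, since it sits 2 mm off along the pads.

```bash
python3 -m jog '[[[0,0,0],[0,0,0]],[[0,0,0],[0,0,0]],[[0,0,0],[0,0,0]]]' 0.9 30 >/dev/null
python3 -m jog '[[[-0.0022,0,-0.0005],[0,0,0]],[[-0.0022,0,-0.0005],[0,0,0]],[[-0.0022,0,-0.0005],[0,0,0]]]'
python3 -m jog '[[[0,0,0],[0,0,0]],[[0,0,0],[0,0,0]],[[0,0,0],[0,0,0]],[[0,0,0],[0,0,0]]]' 0.5 30
python3 -m jog '[[[0,0,0],[0,0,0.08]],[[0,0,0],[0,0,0.16]],[[0,0,0],[0,0,0.2]],[[0,0,0],[0,0,0.2]]]'
python3 -c "
from h import *
o=ctrl.get_obs();print(o['wrist_torque'].round(3),o['q'][5])"
```

```text
t: 24.15
tool_pos: [0.5677, 0.1168, 0.0743]
tool_rot: [-1.092, 2.945, -0.0]
contact_force: [0.1, 0.4, -0.4]
opening: 0.0769
grip_force: 0.0
t: 24.55
tool_pos: [0.5677, 0.1167, 0.0745]
tool_rot: [-1.092, 2.945, -0.0]
contact_force: [-0.9, -0.4, 2.8]
opening: 0.0608
grip_force: 35.4
t: 24.95
tool_pos: [0.568, 0.1168, 0.0746]
tool_rot: [-0.793, 3.039, -0.0]
contact_force: [0.3, -0.3, 1.5]
opening: 0.0611
grip_force: 35.4
[-0.044 -0.063  0.033] -2.00665682690028
```

```bash
cat > t.py <<'E'
from h import *
o=ctrl.get_obs();print(round(float(o['t']),2),'F',o['contact_force'].round(1),'T',o['wrist_torque'].round(3),'q6',o['q'][5].round(3),'z',o['tool_pos'].round(4),'g',round(float(o['grip_force'])))
E
python3 -m jog '[[[0,0,0],[0,0,0.06]],[[0,0,0],[0,0,0.12]],[[0,0,0],[0,0,0.18]],[[0,0,0],[0,0,0.2]]]'>/dev/null; python3 t.py
python3 -m jog '[[[0,0,0],[0,0,0.06]],[[0,0,0],[0,0,0.12]],[[0,0,0],[0,0,0.15]],[[0,0,0],[0,0,0.15]]]' >/dev/null; python3 t.py
```

```text
25.35 F [1.7 0.1 1.2] T [-0.031 -0.156  0.074] q6 -1.806 z [0.568  0.1168 0.0746] g 35
25.75 F [0.6 0.  2.1] T [-0.085 -0.149 -0.002] q6 -1.657 z [0.5678 0.1167 0.0745] g 35
```

```bash
python3 -m jog '[[[0,0,0],[0,0,0.06]],[[0,0,0],[0,0,0.12]],[[0,0,0],[0,0,0.15]],[[0,0,0],[0,0,0.15]]]'>/dev/null; python3 t.py
python3 -m jog '[[[0,0,0],[0,0,0.05]],[[0,0,0],[0,0,0.1]],[[0,0,0],[0,0,0.1]],[[0,0,0],[0,0,0.1]]]' >/dev/null; python3 t.py
```

```text
26.15 F [ 1.3 -0.4  2.5] T [-0.05  -0.204  0.04 ] q6 -1.507 z [0.5677 0.1167 0.0744] g 35
26.55 F [ 0.9 -0.5  2. ] T [-0.074 -0.072 -0.038] q6 -1.408 z [0.5676 0.1168 0.0743] g 35
```

```bash
python3 -m jog '[[[0,0,0],[0,0,0.05]],[[0,0,0],[0,0,0.1]],[[0,0,0],[0,0,0.1]],[[0,0,0],[0,0,0.1]]]'>/dev/null; python3 t.py
python3 -m jog '[[[0,0,0],[0,0,0.05]],[[0,0,0],[0,0,0.1]],[[0,0,0],[0,0,0.1]],[[0,0,0],[0,0,0.1]]]' >/dev/null; python3 t.py
```

```text
26.95 F [ 0.3 -0.5  1.7] T [-0.065 -0.01  -0.047] q6 -1.308 z [0.5675 0.1167 0.0743] g 35
27.35 F [0.4 0.8 1.8] T [-0.029 -0.048 -0.031] q6 -1.208 z [0.5675 0.1168 0.0743] g 35
```

```bash
python3 -m jog '[[[0,0,0],[0,0,0.05]],[[0,0,0],[0,0,0.1]],[[0,0,0],[0,0,0.1]],[[0,0,0],[0,0,0.1]]]'>/dev/null; python3 t.py
python3 -m jog '[[[0,0,0],[0,0,0.05]],[[0,0,0],[0,0,0.1]],[[0,0,0],[0,0,0.1]],[[0,0,0],[0,0,0.1]]]' >/dev/null; python3 t.py
```

```text
27.75 F [1.4 1.  1.2] T [-0.107 -0.066 -0.01 ] q6 -1.108 z [0.5675 0.1167 0.0742] g 35
28.15 F [-0.2 -0.8  0.1] T [-0.179 -0.143 -0.021] q6 -1.008 z [0.5673 0.1166 0.0739] g 35
```

The thread is engaging, as the ring is being drawn down. I'll follow the helix (about 0.45 mm per 0.1 rad).

```bash
python3 -m jog '[[[0,0,0.0003],[0,0,0.05]],[[0,0,0.0006],[0,0,0.1]],[[0,0,0.0006],[0,0,0.1]],[[0,0,0.0006],[0,0,0.1]]]'>/dev/null; python3 t.py
python3 -m jog '[[[0,0,0.0003],[0,0,0.05]],[[0,0,0.0005],[0,0,0.1]],[[0,0,0.0005],[0,0,0.1]],[[0,0,0.0005],[0,0,0.1]]]' >/dev/null; python3 t.py
```

```text
28.55 F [-0.  -0.8  0.8] T [-0.13   0.027 -0.064] q6 -0.908 z [0.5673 0.1167 0.0735] g 35
28.95 F [-0.5 -1.1 -0.2] T [-0.194  0.008 -0.103] q6 -0.808 z [0.5674 0.1167 0.073 ] g 35
```

```bash
python3 -m jog '[[[0,0,0.0003],[0,0,0.05]],[[0,0,0.0005],[0,0,0.1]],[[0,0,0.0005],[0,0,0.1]],[[0,0,0.0005],[0,0,0.1]]]'>/dev/null; python3 t.py
python3 -m jog '[[[0,0,0.0003],[0,0,0.05]],[[0,0,0.0005],[0,0,0.1]],[[0,0,0.0005],[0,0,0.1]],[[0,0,0.0005],[0,0,0.1]]]' >/dev/null; python3 t.py
```

```text
29.35 F [ 0.  -1.6  0.1] T [-0.169  0.036 -0.123] q6 -0.708 z [0.5675 0.1168 0.0726] g 35
29.75 F [-0.3 -1.   1.7] T [-0.237 -0.009 -0.052] q6 -0.608 z [0.5675 0.1167 0.0722] g 35
```

```bash
python3 -m jog '[[[0,0,0.0003],[0,0,0.05]],[[0,0,0.0005],[0,0,0.1]],[[0,0,0.0005],[0,0,0.1]],[[0,0,0.0005],[0,0,0.1]]]'>/dev/null; python3 t.py
python3 -m jog '[[[0,0,0.0003],[0,0,0.05]],[[0,0,0.0004],[0,0,0.1]],[[0,0,0.0004],[0,0,0.1]],[[0,0,0.0004],[0,0,0.1]]]' >/dev/null; python3 t.py
```

```text
30.15 F [ 0.2 -1.8  0.4] T [-0.2    0.11  -0.058] q6 -0.508 z [0.5676 0.1167 0.0718] g 35
30.55 F [ 0.3 -4.7  1. ] T [-0.88  -0.035  1.085] q6 -0.411 z [0.5681 0.1156 0.0717] g 35
```

The torque jumped to 1.1 N m with the edge at about 71 mm and roughly 100° turned, so this is the stop. I'll release and lift clear.

```bash
python3 -m jog '[[[0,0,0],[0,0,0]],[[0,0,0],[0,0,0]],[[0,0,0],[0,0,0]],[[0,0,0],[0,0,0]]]' 0.95
python3 t.py
python3 -m jog '[[[0,0,-0.01],[0,0,0]],[[0,0,-0.03],[0,0,0]],[[0,0,-0.06],[0,0,0]],[[0,0,-0.1],[0,0,0]],[[0,0,-0.12],[0,0,0]]]' >/dev/null
python3 -m jog '[[[0,0,0],[0,0,0]],[[0,0,0],[0,0,0]],[[0,0,0],[0,0,0]],[[0,0,0],[0,0,0]]]' >/dev/null
python3 - <<'E'
from h import *
w,o=look("wrist","w11")
for n,z in(("lip",.091),):
    u=proj(w,[.568,.117,z],o);g=cv2.cvtColor(w["image"],cv2.COLOR_BGR2GRAY)
    e=blob(w,u,75,150);x=onz(w,e[0],z,o);print(u,e,x.round(4),o["tool_pos"].round(3))
s=optics.get_image("side");cv2.imwrite("pics/s11.png",s["image"])
u=proj(s,[.568,.117,.09],).astype(int);print(u,proj(s,[.568,.117,.091]),proj(s,[.568,.117,.071]),proj(s,[.568,.117,.110]))
gs=cv2.cvtColor(s["image"],cv2.COLOR_BGR2GRAY);print(gs[u[1]-18:u[1]+20,u[0]-14:u[0]+16:2])
E
```

```text
t: 30.95
tool_pos: [0.5675, 0.117, 0.0712]
tool_rot: [-1.628, -2.687, -0.0]
contact_force: [0.4, 0.9, -1.3]
opening: 0.081
grip_force: 0.0
30.95 F [ 0.4  0.9 -1.3] T [-0.038 -0.027 -0.03 ] q6 -0.407 z [0.5675 0.117  0.0712] g 0
[322.58687684 245.79298307] ((323.1181945800781, 228.66624450683594), (106.86397552490234, 123.4223861694336), 179.04794311523438) [0.5631 0.1272 0.091 ] [0.567 0.117 0.189]
[307 253] [307.2363807  252.67587653] [307.44679676 260.18456004] [307.03395633 245.45237633]
[[ 72  72  70  68  69 128 182 183 183 179 176 176 176 185 185]
 [ 74  75  74  74  80 113 180 183 183 179 176 176 177 184 186]
 [ 84  86  88  91  87 106 180 183 183 181 176 177 177 184 188]
 [ 90  91  93  91  84 101 180 183 183 182 177 177 178 182 189]
 [ 85  86  88  83  82  97 180 183 183 182 177 177 178 181 189]
 [ 81  82  81  76  83  94 180 183 184 182 177 177 179 181 188]
 [ 87  84  80  75  78  92 180 183 183 183 178 178 179 180 188]
 [ 83  81  79  81  76  96 181 184 184 183 179 179 179 179 185]
 [ 85  93  99 116 106  98 179 183 184 184 179 178 179 179 182]
 [125 153 150 151 117  95 162 188 189
[... 1090 characters left out ...]
6  52]
 [ 28  57 139 149 152 151 157 161 161 156 156 150 146 122  35]
 [ 28  36 114 150 154 153 157 160 160 157 154 151 145  88  30]
 [ 27  28  76 156 159 158 158 158 160 157 154 158 155  49  28]
 [ 26  27  52 152 170 160 161 160 160 156 158 167 146  42  28]
 [ 26  27  43 138 172 175 168 166 167 165 176 157 130  44  30]
 [ 26  25  39 128 155 166 171 172 173 162 165 144 124  43  28]
 [ 27  27  40 126 143 150 161 164 164 154 148 140 120  41  26]
 [ 27  27  35 113 141 147 153 155 154 151 147 138 108  33  28]
 [ 26  26  29  85 138 148 153 153 153 151 146 135  81  29  27]
 [ 26  27  26  51 121 147 151 151 152 149 142 117  43  27  28]
 [ 26  27  58  45  92 131 140 143 142 136 129 102  28  28  28]]
```

```bash
python3 -c "
from station import job
print(job.finish_job())"
```

```text
the job is handed in; nothing more can be done
None
```

I set the small disk level in the holder's mouth and let go of it, then screwed the aluminium ring clockwise until it stopped and handed the job in. At the stop the torque jumped to about 1.1 N m, the lower edge stood at about 71 mm, and the clock read about 32 s. I moved none of the other things on the bench, though I took no final overview picture to confirm it.

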